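# Free the seized tablet-crusher pestle

### The job

The pestle of the tablet crusher with the round knob has caked fast in its barrel: a straight pull only lifts the whole barrel off its foot plate. Work the pestle loose by twisting it back and forth by its knob while gently pulling up, so that the barrel stays down on its plate, then stand the pestle upright on its foot in the steel tray. Leave the other crusher, the one with the T-bar handle, where it is.

Things in the scene. Friction and masses are not known exactly. Their poses are not given: they have to be found in the camera images.
- pestle: Seized pestle, 100 mm tall, 0.15 kg: round steel stem 28 mm across, 70 mm long, flat foot, topped by a round black fluted knob. Origin: centre of the foot's underside; z up the stem. At the start it stands upright in the barrel, foot 52 mm below the mouth. Gripped over its lowest 24 mm of travel: slips at about 24 N straight pull or 0.35 N m twist; raised over 24 mm it is free.
- pestle_knob (a point): Centre of the round knob (42 mm across, 30 mm tall), on the axis, 85 mm above the pestle's origin: grip here from above, at any yaw; 18 mm of bare stem lies between knob and barrel mouth at the start. While the stem turns, either way, it follows a light pull: 5 mm rise per radian turned takes 7 to 11 N. Turning alone does not raise it.
- barrel_mouth (a point): Centre of the mouth of the crusher's barrel, z up: a round aluminium tube, 56 mm outside, 34 mm inside, 62 mm tall. It stands on a fixed grey foot plate 130 x 100 x 12 mm, located by two steel pins: it cannot turn but can be lifted. The mouth is 74 mm above the bench when the barrel is down.
- barrel (a joint): How far the barrel is lifted off its foot plate, in m; 0 = down on the plate. The barrel weighs 1.4 kg (14 N) and drops back when let go; it must not rise more than 12 mm.
- tray: Fixed, shallow, open steel tray, 156 x 126 mm outside, 20 mm high, walls and floor 3 mm thick. Origin: centre of its underside, on the bench; x along its longer side, z up. It may be turned.
- t_crusher: The other tablet crusher, to be left alone: square aluminium post on a square grey foot plate 100 x 100 mm, black T-bar handle 84 mm long, 117 mm tall over all, 1.5 kg, loose. Origin: centre of its underside; T-bar along y.

How it is judged:
By the outcome, as a careful person would: the job done as asked, in the order asked, and still so for the second after the job is handed in, with the robot touching nothing.
It also fails if it takes over 64 s, if anything falls off the work surface, if the arm or the gripper's body presses on something with over 40 N, if the wrist force passes 120 N, or if a joint passes its speed limit or range.

### The arm

A 6-joint arm with a two-finger parallel gripper is mounted at the origin on a cart in front of the work surface, level with it; the furniture and walls round the work are solid. World frame = base frame: x ahead of the robot, y to its left, z up, the work surface at z = 0. Lengths are in m, angles in rad, forces in N, time in s.
With the tool pointing down it reaches from about 0.3 to 0.775 m from the base axis. Payload 14.6 kg.
Tool frame: the origin (TCP) lies at the very end of the fingers, on their centre line; the grasp point (between the pads) lies 19 mm behind it; y points along the fingers, z is the direction in which the jaws open and shut, and the axes are right-handed (so a half turn about y gives the same grasp; the last joint's range is limited). The gripper opens to 94 mm and grips with 3 to 60 N. Pads are 16 mm wide; open, the fingers measure 119 mm over their backs; the gripper's body (75 mm by 177 mm) begins 78 mm behind the grasp point.
Start: joints at [-1.316, 0.3, 1.521, -0, 1.321, -0.067], TCP at [0.174, -0.522, 0.205] pointing down, gripper open.
Joint ranges: [-3.03, 3.03], [-0.79, 2.21], [0.23, 2.52], [-1.04, 4.18], [0, 3.07], [-2.55, 2.55]. Speed limits (rad/s): [2.22, 2.22, 2.57, 3.14, 3.14, 3.14].

### API

Orientations are given as [roll, pitch, yaw] about the fixed x, y, z axes, in that order (R = Rz(yaw) Ry(pitch) Rx(roll)).
In Python, from station import get_obs, camera, job gives the robot as it stands.
- The arm moves only by the tool step_arm, never from a script. Its argument "targets" is a list of rows, each a list of 6 numbers: the shift along the tool's x, y, z in mm, then the turn, a rotation vector about the tool's x, y, z in degrees. In form: [[dx, dy, dz, rx, ry, rz], ...]. A call has 1 to 12 rows; each row shifts and turns the commanded pose from where the row before left it, along the tool's axes as they then stand; what a row does not reach is not made up. A row lasts 1/8 s, in which the tool goes at most 62.5 mm and 10.7 degrees, less where a joint would pass 70% of its speed; a pose out of reach is approached as far as the arm can. A call is refused whole if a number of a shift passes 62.5 or a number of a turn 10.7, either way. A call with a gripper value outside its range is refused whole. "gripper" is the opening, from -1 (shut) to 1 (fully open), set as the call begins (left out, the last holds). The fingers move at their own pace and stop on an object; "squeeze" is the grip in N (left out, the last holds). Time passes only in rows, so rows that do not move let the fingers close. It gives the time, the measured TCP pose, the force and the opening at its end, in the units of the state.
- get_obs(): the state, without advancing time (a new reading comes with each control period).
- camera(name): name is "scene" or "side" or "wrist"; returns a dict with "pixels" (384x512x3 uint8, red, green, blue), "intrinsics" (3x3 intrinsics, pixels), "k1" (the pictures are not rectified: a ray, as slopes to the right and down, at radius r is drawn at 1 + k1 r^2 times it, then the intrinsics apply), "R" (3x3) and "t" (3): a world point X has camera coordinates R X + t; the wrist camera has in their place "tool_from_camera" (4x4, takes a point from camera to tool coordinates, whose origin is the TCP and whose axes are the tool frame's). Camera axes: x right, y down, z forward; pixel columns grow to the right and rows downward; lengths in m; the calibration is good to about 2 mm. A picture is of the moment at which its call begins: read the wrist's pose just before it. There is no depth.
- job.hand_in(): hands the job in, once; it reports no verdict.
The state is a dict: "time_s": time; "qpos": joint angles; "joint_vel": joint speeds; "tau": joint torques, N m; "ee_pos": TCP position; "eef_rot": TCP orientation; "force": force on the tool from outside, world axes, zero at the start; "moment": the same for the moment, N m; "grip_width": finger opening in m.
Only numpy, scipy, OpenCV 4.12 (cv2) and the standard library are available. Lean on these libraries where they do the work, as an engineer would, in place of code of your own. Each camera call takes 0.05 s, during which the arm holds its last target.

## Working session

There is one attempt and no reset: what is moved stays moved. The work goes in short steps, Python scripts to look and compute and a tool call to move; the robot and the scene stay as the last step left them, time stands still between calls to the robot, and variables do not carry over. Pictures are saved under pics/ and viewed, and the job is handed in when it is done.

Besides the shell and the picture viewer there is one more tool, called after "Call:" by a JSON object that holds its "name" and its "arguments". step_arm: Moves the arm, as the interface text tells. Its arguments: {"type":"object","properties":{"targets":{"type":"array","items":{"type":"array","items":{"type":"number"}}},"gripper":{"type":"number"},"squeeze":{"type":"number"}},"required":["targets"]}

```bash
mkdir -p pics; ls; python3 - <<'E'
from station import get_obs,camera
import cv2,json,pickle
o=get_obs();print(o)
d={}
for n in("scene","side","wrist"):
    c=camera(n);d[n]=c
    cv2.imwrite(f"pics/{n}0.png",c["pixels"][:,:,::-1])
    print(n,{k:v for k,v in c.items() if k!="pixels"})
pickle.dump((o,d),open("s0.pkl","wb"))
E
```

```text
pics
{'time_s': 0.0, 'qpos': array([-1.31559979e+00,  3.00453397e-01,  1.52156555e+00, -1.63006916e-05,
        1.32072196e+00, -6.65712984e-02]), 'joint_vel': array([ 0.00044139,  0.00199042, -0.00022184, -0.0004065 ,  0.00037337,
       -0.00133614]), 'tau': array([-1.40032909e-03, -5.31808019e+01, -3.52734518e+01,  7.07320590e-02,
        2.44048942e-02, -1.07267044e-04]), 'ee_pos': array([ 0.17387599, -0.52151547,  0.20490262]), 'eef_rot': array([-1.57194309e+00,  6.06301074e-05, -2.81982081e+00]), 'force': array([-0.00381631, -0.12252031, -0.79512893]), 'moment': array([ 0.03355752, -0.00676097, -0.00131572]), 'grip_width': 0.0938420995503815}
scene {'intrinsics': array([[440.37333514,   0.        , 259.5319644 ],
       [  0.        , 440.37333514, 195.31276336],
       [  0.        ,   0.        ,   1.        ]]), 'k1': 0.0027382779826181773, 'R': array([[-0.70424234, -0.70994758,  0.00414173],
       [-0.365807  ,  0.35785522, -0.85914194],
       [ 0.60846361, -0.60655921, -0.51172059]]), 't': array([0.34215155, 0.27417015, 0.58611903])}
side {'intrinsics': array([[408.34597
[... 271 characters left out ...]
, -8.44635561e-01],
       [-2.43453902e-02,  8.44392593e-01, -5.35171423e-01]]), 't': array([-0.50712456,  0.05478594,  0.93511279])}
wrist {'intrinsics': array([[284.0094645 ,   0.        , 252.88839306],
       [  0.        , 284.0094645 , 186.22002191],
       [  0.        ,   0.        ,   1.        ]]), 'k1': -0.05872132100076474, 'tool_from_camera': array([[ 9.56332571e-04,  9.73791249e-01,  2.27441618e-01,
        -6.51704404e-02],
       [ 9.29584235e-04, -2.27442490e-01,  9.73791071e-01,
        -1.80292820e-01],
       [ 9.99999111e-01, -7.19841976e-04, -1.12273165e-03,
        -1.39313429e-03],
       [ 0.00000000e+00,  0.00000000e+00,  0.00000000e+00,
         1.00000000e+00]])}
```

View pics/scene0.png

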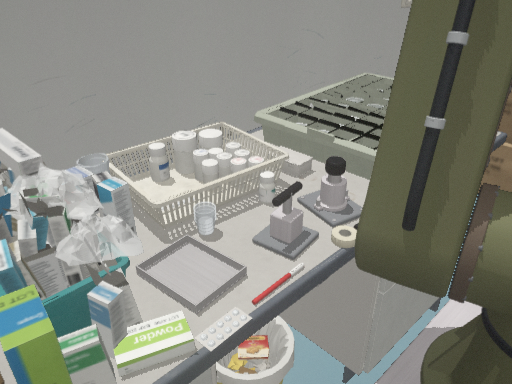

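View pics/side0.png

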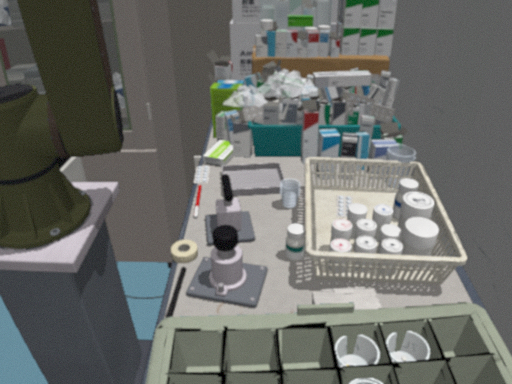

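View pics/wrist0.png

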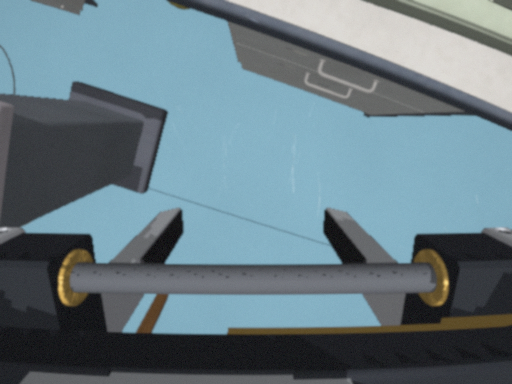

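The scene view has the knob at about (335,165), the T-bar at (287,195) and the tray at (192,270). The side view has the knob at about (225,238), the T-crusher at (228,215) and the tray at (252,178). I'll zoom in to measure them.

```bash
python3 - <<'E'
import pickle,cv2
o,d=pickle.load(open("s0.pkl","rb"))
for n,(x,y,w,h) in dict(scene=(290,140,90,90),side=(180,150,120,160)).items():
    im=d[n]["pixels"][y:y+h,x:x+w,::-1]
    s=6 if n=="scene" else 3.75
    cv2.imwrite(f"pics/{n}0z.png",cv2.resize(im,None,fx=s,fy=s,interpolation=cv2.INTER_CUBIC))
im=d["scene"]["pixels"][225:315,125:260,::-1]
cv2.imwrite("pics/trayz.png",cv2.resize(im,None,fx=5,fy=5,interpolation=cv2.INTER_CUBIC))
E
```

```text
(no output)
```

View pics/scene0z.png

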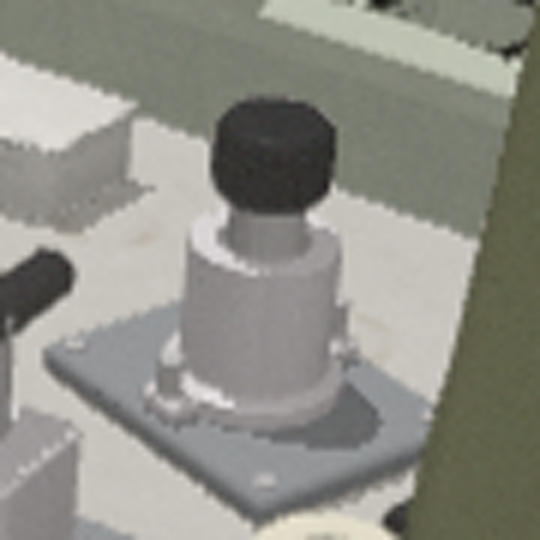

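View pics/side0z.png

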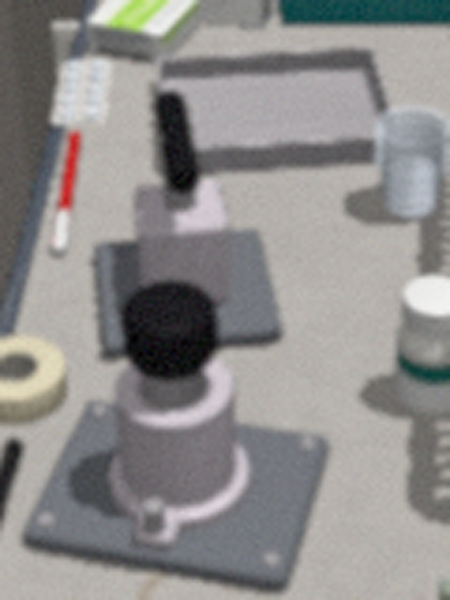

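View pics/trayz.png

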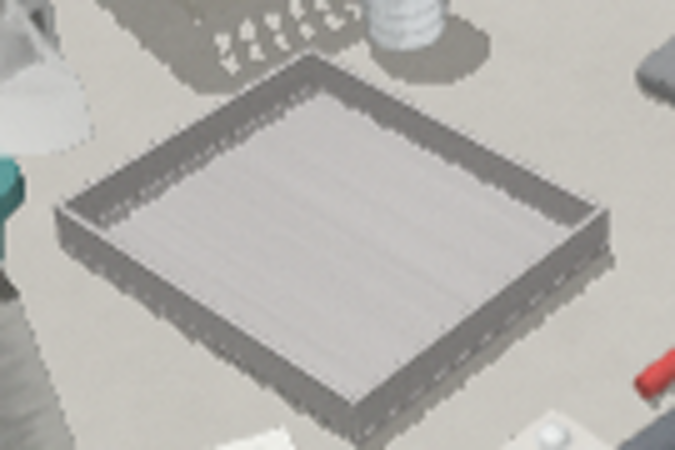

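```bash
cat > h.py <<'E'
import numpy as np,cv2
def cam_rays(c,px):
    K=np.array(c["intrinsics"]);D=np.array([c["k1"],0,0,0,0])
    p=cv2.undistortPoints(np.array(px,float).reshape(-1,1,2),K,D,None,None,None) if 0 else cv2.undistortPoints(np.array(px,float).reshape(-1,1,2),K,D)
    p=p.reshape(-1,2);return np.c_[p,np.ones(len(p))]
def rays(c,px):
    d=cam_rays(c,px)@c["R"]; o=-c["R"].T@c["t"]
    return o,d/np.linalg.norm(d,axis=1)[:,None]
def onz(c,px,z):
    o,d=rays(c,px); return o+d*((z-o[2])/d[:,2])[:,None]
def tri(cs,pxs):
    A=np.zeros((3,3));b=np.zeros(3)
    for c,p in zip(cs,pxs):
        o,d=rays(c,[p]);d=d[0];P=np.eye(3)-np.outer(d,d);A+=P;b+=P@o
    X=np.linalg.solve(A,b); 
    for c,p in zip(cs,pxs):
        o,d=rays(c,[p]);print(' miss mm',np.linalg.norm(np.cross(X-o,d[0]))*1e3)
    return X
def wristcam(o,c):
    from scipy.spatial.transform import Rotation as Ro
    T=np.eye(4);T[:3,:3]=Ro.from_euler('xyz',o['eef_rot']).as_matrix();T[:3,3]=o['ee_pos']
    M=T@c['tool_from_camera'];c=dict(c);c['R']=M[:3,:3].T;c['t']=-c['R']@M[:3,3];return c
def proj(c,X):
    K=np.array(c["intrinsics"]);r,_=cv2.Rodrigues(c["R"])
    return cv2.projectPoints(np.array(X,float).reshape(-1,1,3),r,c["t"],K,np.array([c["k1"],0,0,0,0]))[0].reshape(-1,2)
E
python3 - <<'E'
import pickle;from h import *
from scipy.spatial.transform import Rotation as Ro
o,d=pickle.load(open("s0.pkl","rb"))
S,D=d["scene"],d["side"]
f=lambda x,y,s,a,b:((x+.5)/s-.5+a,(y+.5)/s-.5+b)
X=tri([S,D],[f(274,155.5,6,290,140),f(169.5,329.5,3.75,180,150)]);print("knob",X)
for c,p in((S,f(274,155.5,6,290,140)),(D,f(169.5,329.5,3.75,180,150))): print(onz(c,[p],.107))
q=[f(x,y,5,125,225) for x,y in((57,208),(312,53),(608,212),(355,405))]
P=onz(S,q,.02);print(P,P.mean(0),np.linalg.norm(P-np.roll(P,1,0),axis=1))
q=[f(x,y,3.75,180,150) for x,y in((162,65),(370,52),(385,142),(160,150))]
P=onz(D,q,.02);print(P,P.mean(0))
# knob expected 12+10+85
# Tbar ends
print("tbar",tri([S,D],[f(45,278,6,290,140),f(183,178,3.75,180,150)]))
# Tool axes
print(Ro.from_euler('xyz',o['eef_rot']).as_matrix())
# plate corners z=.012
print(onz(D,[f(x,y,3.75,180,150) for x,y in((90,400),(328,440),(283,585),(27,543))],.012))
print("tcrush plate",onz(D,[f(x,y,3.75,180,150) for x,y in((95,243),(260,232),(280,335),(105,352))],.01))
E
```

```text
miss mm 0.4006714462565963
 miss mm 0.4006714462565816
knob [ 0.46800959 -0.20959745  0.10708466]
[[ 0.46760368 -0.20965734  0.107     ]]
[[ 0.46832209 -0.20916731  0.107     ]]
[[0.57443447 0.22409093 0.02      ]
 [0.58673994 0.102076   0.02      ]
 [0.43442945 0.08475225 0.02      ]
 [0.42211472 0.20780832 0.02      ]] [0.50442964 0.15468187 0.02      ] [0.15318756 0.12263388 0.15329252 0.12367073]
[[0.42843076 0.19687257 0.02      ]
 [0.57582253 0.21550102 0.02      ]
 [0.58108242 0.09300393 0.02      ]
 [0.43615396 0.08343446 0.02      ]] [0.50537242 0.147203   0.02      ]
 miss mm 0.05516138108199409
 miss mm 0.05516138108189747
tbar [ 0.46610063 -0.08383417  0.10720902]
[[-9.48676562e-01 -3.05141632e-04  3.16247825e-01]
 [-3.16247966e-01  1.10707679e-03 -9.48675918e-01]
 [-6.06301074e-05 -9.99999341e-01 -1.14675822e-03]]
[[ 0.41765654 -0.14939504  0.012     ]
 [ 0.54101166 -0.17875996  0.012     ]
 [ 0.51963758 -0.27491888  0.012     ]
 [ 0.39961361 -0.25083919  0.012     ]]
tcrush plate [[ 0.40367982 -0.00570538  0.01      ]
 [ 0.50226652  0.00600264  0.01      ]
 [ 0.5156937  -0.09250298  0.01      ]
 [ 0.42085536 -0.10775726  0.01      ]]
```

Call:
{"name": "step_arm", "arguments": {"targets": [[0, 0, 0, 0, -9.5, 0], [0, -5, 0, 0, -9.5, 0], [0, -5, 0, 0, -9.5, 0], [0, -5, 0, 0, -9.5, 0], [0, 0, 0, 0, -9.6, 0], [-57.8, 0, 20.2, 0, 0, 0], [-57.8, 0, 20.2, 0, 0, 0], [-57.8, 0, 20.2, 0, 0, 0], [-57.8, 0, 20.2, 0, 0, 0], [-57.8, 0, 20.2, 0, 0, 0], [-57.8, 0, 20.2, 0, 0, 0], [0, 0, 0, 0, 0, 0]], "gripper": 1, "squeeze": 50}}

```text
time_s: 1.65
ee_pos: [0.4274, -0.2513, 0.2202]
eef_rot: [-1.571, 0.0, -1.984]
force: [0.2, -1.2, 1.0]
grip_width: 0.0938
```

```bash
python3 - <<'E'
from station import get_obs,camera
import cv2,pickle;from h import *
o=get_obs();c=camera("wrist");cv2.imwrite("pics/w1.png",c["pixels"][:,:,::-1])
w=wristcam(o,c);pickle.dump((o,c),open("s1.pkl","wb"))
print(o['ee_pos'],o['eef_rot'],o['qpos'],proj(w,[[.468,-.2095,.122],[.468,-.2095,.107],[.468,-.2095,.074]]))
E
```

```text
[ 0.427393   -0.25132023  0.22021823] [-1.57113537e+00  4.07483858e-04 -1.98407514e+00] [-6.05641473e-01  1.66955368e-01  1.64984501e+00  3.45518009e-04
  1.32520298e+00 -1.92446808e-01] [[275.43049407 132.70749077]
 [274.2974122  132.08128838]
 [272.16800837 130.90490344]]
```

View pics/w1.png

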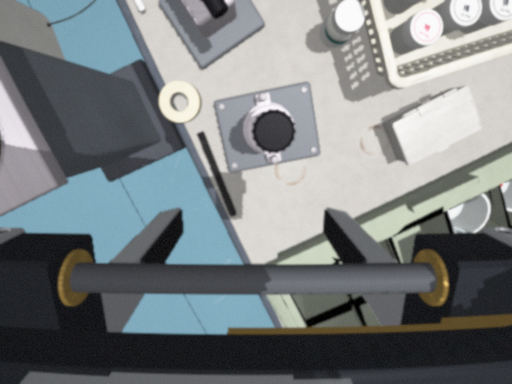

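The wrist view shows the knob at (274,131), within 2 px (about 1 mm) of my prediction. I'll move over it and go down.

Call:
{"name": "step_arm", "arguments": {"targets": [[-54.6, 0, 20.4, 0, 0, 0], [0, 0, 0, 0, 0, 0], [0, 40, 0, 0, 0, 0], [0, 40, 0, 0, 0, 0], [0, 30, 0, 0, 0, 0], [0, 21, 0, 0, 0, 0], [0, 0, 0, 0, 0, 0], [0, 0, 0, 0, 0, 0]]}}

```text
time_s: 2.7
ee_pos: [0.4663, -0.2134, 0.0904]
eef_rot: [-1.57, -0.0, -1.99]
force: [0.1, 0.4, -0.6]
grip_width: 0.0937
```

```bash
python3 - <<'E'
from station import get_obs,camera
import cv2;o=get_obs();print(o)
for n in("wrist","scene"):
    cv2.imwrite(f"pics/{n}2.png",camera(n)["pixels"][:,:,::-1])
E
```

```text
{'time_s': 2.7, 'qpos': array([-5.00672130e-01,  3.46589308e-01,  1.74771841e+00, -1.08410468e-04,
        1.04624872e+00, -8.13556638e-02]), 'joint_vel': array([ 0.009461  , -0.00913339, -0.00412355,  0.00103824, -0.00310402,
        0.00273484]), 'tau': array([-1.99247897e-01, -4.99583602e+01, -2.98445606e+01,  5.46975830e-02,
        6.51123657e-03, -1.94719085e-02]), 'ee_pos': array([ 0.46627208, -0.21344082,  0.09040248]), 'eef_rot': array([-1.56977117e+00, -1.77789530e-04, -1.99005864e+00]), 'force': array([ 0.11367034,  0.39979891, -0.60196077]), 'moment': array([-0.00532759, -0.03448089, -0.00736013]), 'grip_width': 0.09372889352870464}
```

View pics/wrist2.png

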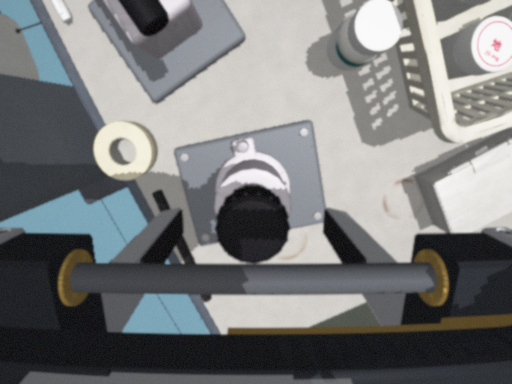

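View pics/scene2.png

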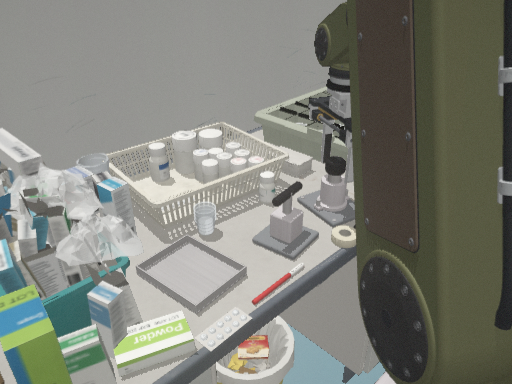

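```bash
python3 - <<'E'
from station import get_obs
import pickle;from h import *
o=get_obs();_,c=pickle.load(open("s1.pkl","rb"));w=wristcam(o,c)
a=np.linspace(0,6.283,60)
P=np.array([[.468+.021*np.cos(t),-.2095+.021*np.sin(t),z] for t in a for z in(.092,.122)])
q=proj(w,P);print(q.min(0),q.max(0))
E
```

```text
[217.75439787 185.94723605] [292.50069997 268.1656682 ]
```

Call:
{"name": "step_arm", "arguments": {"targets": [[-4, 1, 0, 0, 0, 0], [0, 0, 0, 0, 0, 0]]}}

```text
time_s: 3.05
ee_pos: [0.4682, -0.2086, 0.0887]
eef_rot: [-1.57, -0.0, -1.989]
force: [-0.6, 0.2, -0.6]
grip_width: 0.0941
```

Call:
{"name": "step_arm", "arguments": {"targets": [[0, 0, 0, 0, 0, 0], [0, 0, 0, 0, 0, 0], [0, 0, 0, 0, 0, 0], [0, 0, 0, 0, 0, 0], [0, 0, 0, 0, 0, 0], [0, 0, 0, 0, 0, 0]], "gripper": -1, "squeeze": 50}}

```text
time_s: 3.8
ee_pos: [0.468, -0.2088, 0.0885]
eef_rot: [-1.571, 0.0, -1.989]
force: [-1.0, 0.7, 1.2]
grip_width: 0.0413
```

Call:
{"name": "step_arm", "arguments": {"targets": [[0, 0, 0, 0, 5, 0], [0, 0, 0, 0, 8, 0], [0, -0.7, 0, 0, 10, 0], [0, -0.7, 0, 0, 10, 0]]}}

```text
time_s: 4.3
ee_pos: [0.4676, -0.2087, 0.0892]
eef_rot: [-1.572, -0.001, -2.57]
force: [0.8, -2.0, -7.3]
grip_width: 0.041
```

```bash
python3 - <<'E'
from station import get_obs
o=get_obs();print(o['qpos'],o['force'],o['moment'],o['ee_pos'])
E
```

```text
[-4.91168432e-01  3.47971606e-01  1.74904567e+00 -3.03102773e-04
  1.04572018e+00  5.08435942e-01] [ 0.79101386 -1.95686859 -7.32316876] [-0.28087311 -0.19050632  0.23599584] [ 0.46760335 -0.20868998  0.08920918]
```

Call:
{"name": "step_arm", "arguments": {"targets": [[0, -0.75, 0, 0, 10, 0], [0, -0.75, 0, 0, 10, 0], [0, -0.75, 0, 0, 10, 0], [0, 0, 0, 0, -5, 0], [0, -0.2, 0, 0, -10, 0], [0, -0.75, 0, 0, -10, 0], [0, -0.75, 0, 0, -10, 0], [0, -0.75, 0, 0, -10, 0]]}}

```text
time_s: 5.3
ee_pos: [0.4675, -0.2085, 0.0936]
eef_rot: [-1.572, -0.0, -2.298]
force: [1.1, -0.5, -9.2]
grip_width: 0.0413
```

```bash
python3 - <<'E'
from station import get_obs,camera
import cv2
o=get_obs();print(o['qpos'],o['force'],o['moment'],o['ee_pos'])
im=camera("scene")["pixels"][140:230,290:380,::-1];cv2.imwrite("pics/s3.png",cv2.resize(im,None,fx=6,fy=6,interpolation=2))
E
```

```text
[-4.91204684e-01  3.41730606e-01  1.74568238e+00  2.56898226e-04
  1.05575396e+00  2.35749979e-01] [ 1.07082122 -0.52375299 -9.15091352] [-0.12317079 -0.35455313 -0.323435  ] [ 0.46754639 -0.20853139  0.09363542]
```

View pics/s3.png

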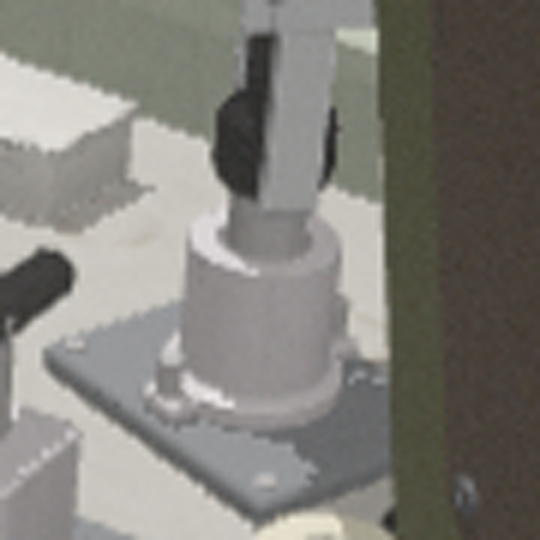

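The barrel is still on its plate and the stem has risen about 5 mm at roughly 9 N. I'll keep going.

Call:
{"name": "step_arm", "arguments": {"targets": [[0, -0.75, 0, 0, -10, 0], [0, -0.75, 0, 0, -10, 0], [0, -0.75, 0, 0, -10, 0], [0, -0.75, 0, 0, -10, 0], [0, -0.75, 0, 0, -10, 0], [0, -0.75, 0, 0, -10, 0], [0, 0, 0, 0, 5, 0], [0, -0.2, 0, 0, 10, 0], [0, -0.75, 0, 0, 10, 0], [0, -0.75, 0, 0, 10, 0], [0, -0.75, 0, 0, 10, 0], [0, -0.75, 0, 0, 10, 0]]}}

```text
time_s: 6.85
ee_pos: [0.4675, -0.2086, 0.1014]
eef_rot: [-1.572, -0.0, -2.224]
force: [0.8, -1.1, -9.3]
grip_width: 0.0415
```

Call:
{"name": "step_arm", "arguments": {"targets": [[0, -0.75, 0, 0, 10, 0], [0, -0.75, 0, 0, 10, 0], [0, -0.75, 0, 0, 10, 0], [0, -0.75, 0, 0, 10, 0], [0, -0.75, 0, 0, 10, 0], [0, -0.75, 0, 0, 10, 0], [0, 0, 0, 0, -5, 0], [0, -0.2, 0, 0, -10, 0], [0, -0.75, 0, 0, -10, 0], [0, -0.75, 0, 0, -10, 0], [0, -0.75, 0, 0, -10, 0], [0, -0.75, 0, 0, -10, 0]]}}

```text
time_s: 8.35
ee_pos: [0.4676, -0.2086, 0.1093]
eef_rot: [-1.572, -0.0, -2.301]
force: [1.3, 0.2, -8.5]
grip_width: 0.0412
```

```bash
python3 - <<'E'
from station import get_obs,camera
import cv2
o=get_obs();print(o['qpos'],o['force'],o['moment'],o['ee_pos'])
im=camera("scene")["pixels"][140:230,290:380,::-1];cv2.imwrite("pics/s4.png",cv2.resize(im,None,fx=6,fy=6,interpolation=2))
E
```

```text
[-4.91200257e-01  3.20572471e-01  1.73279824e+00  6.38528573e-05
  1.08949339e+00  2.38767426e-01] [ 1.26660956  0.18154328 -8.46007194] [-0.15868327 -0.28386777 -0.15198552] [ 0.46762681 -0.2086231   0.10925773]
```

View pics/s4.png

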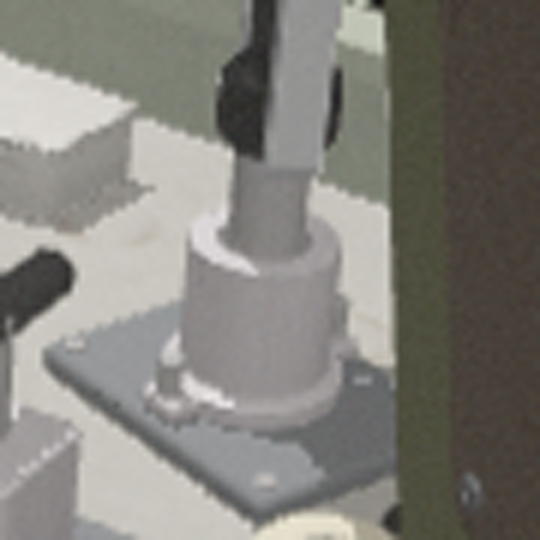

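Call:
{"name": "step_arm", "arguments": {"targets": [[0, -0.75, 0, 0, -10, 0], [0, -0.75, 0, 0, -10, 0], [0, -0.75, 0, 0, -10, 0], [0, -0.75, 0, 0, -10, 0], [0, -0.75, 0, 0, -10, 0], [0, -0.75, 0, 0, -10, 0], [0, 0, 0, 0, 5, 0], [0, -0.2, 0, 0, 10, 0], [0, -0.75, 0, 0, 10, 0], [0, -0.75, 0, 0, 10, 0], [0, -0.75, 0, 0, 10, 0], [0, -0.75, 0, 0, 10, 0]]}}

```text
time_s: 9.9
ee_pos: [0.468, -0.2088, 0.1178]
eef_rot: [-1.571, -0.0, -2.227]
force: [-0.3, 0.7, -1.3]
grip_width: 0.0412
```

```bash
python3 - <<'E'
from station import get_obs
o=get_obs();print(o['qpos'],o['force'],o['moment'],o['ee_pos'])
E
```

```text
[-4.91170428e-01  3.09609562e-01  1.72516530e+00 -6.12217318e-05
  1.10675100e+00  1.65278258e-01] [-0.25712206  0.70134293 -1.25349363] [-0.08601225 -0.079694    0.02075926] [ 0.46798091 -0.2088294   0.11775885]
```

The force is down to the pestle's own weight, so it is free. I'll lift it out.

Call:
{"name": "step_arm", "arguments": {"targets": [[0, -4, 0, 0, 0, 0], [0, -8, 0, 0, 0, 0], [0, -16, 0, 0, 0, 0], [0, -25, 0, 0, 0, 0], [0, -30, 0, 0, 0, 0], [0, -30, 0, 0, 0, 0], [0, -10, 0, 0, 0, 0], [0, 0, 0, 0, 0, 0]]}}

```text
time_s: 10.9
ee_pos: [0.468, -0.2088, 0.2409]
eef_rot: [-1.57, 0.0, -2.216]
force: [1.1, 0.5, -2.1]
grip_width: 0.0416
```

```bash
python3 - <<'E'
from station import get_obs,camera
import cv2
o=get_obs();print(o['qpos'],o['eef_rot'],o['ee_pos'])
for n in("scene","side"):cv2.imwrite(f"pics/{n}5.png",camera(n)["pixels"][:,:,::-1])
E
```

```text
[-4.91164015e-01  1.89035052e-01  1.57551284e+00  2.48123969e-06
  1.37626609e+00  1.53647091e-01] [-1.57002720e+00  1.21576659e-04 -2.21560787e+00] [ 0.46800849 -0.20882288  0.24091131]
```

View pics/scene5.png

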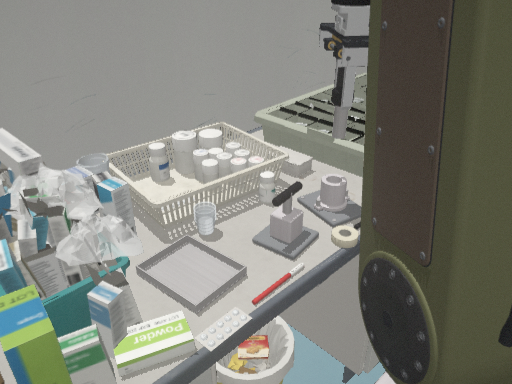

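View pics/side5.png

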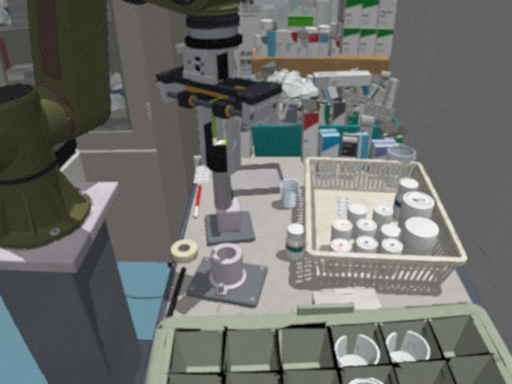

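The pestle is out and the barrel is down. I'll carry it at this height, which clears the T-bar, to above the tray.

Call:
{"name": "step_arm", "arguments": {"targets": [[-20, 0, -12.1, 0, 0, 0], [-42.9, 0, -25.9, 0, 0, 0], [-42.9, 0, -25.9, 0, 0, 0], [-42.9, 0, -25.9, 0, 0, 0], [-42.9, 0, -25.9, 0, 0, 0], [-42.9, 0, -25.9, 0, 0, 0], [-42.9, 0, -25.9, 0, 0, 0], [-23, 0, -13.8, 0, 0, 0], [0, 0, 0, 0, -9.2, 0], [0, 0, 0, 0, -9.2, 0], [0, 0, 0, 0, -9.2, 0], [0, 0, 0, 0, -9.2, 0]]}}

```text
time_s: 12.5
ee_pos: [0.5034, 0.1402, 0.2394]
eef_rot: [-1.573, -0.0, -1.568]
force: [-0.7, 0.3, -2.4]
grip_width: 0.0415
```

Call:
{"name": "step_arm", "arguments": {"targets": [[0, 0, 0, 0, 0, 0], [0, 0, 0, 0, 0, 0]]}}

```text
time_s: 12.75
ee_pos: [0.5036, 0.1402, 0.2401]
eef_rot: [-1.572, -0.0, -1.577]
force: [-0.3, 0.4, -0.8]
grip_width: 0.0416
```

```bash
python3 - <<'E'
from station import get_obs,camera
import cv2
o=get_obs();print(o['qpos'],o['eef_rot'],o['ee_pos'],o['force'],o['moment'])
for n in("scene","side","wrist"):cv2.imwrite(f"pics/{n}6.png",camera(n)["pixels"][:,:,::-1])
E
```

```text
[2.01449046e-01 2.14023777e-01 1.54754543e+00 1.75161630e-05
 1.38098353e+00 2.07822595e-01] [-1.57173930e+00 -1.81265352e-04 -1.57717310e+00] [0.50359419 0.1402037  0.2400747 ] [-0.28967168  0.38937626 -0.79922249] [-0.02401647 -0.10418545  0.0096973 ]
```

View pics/scene6.png

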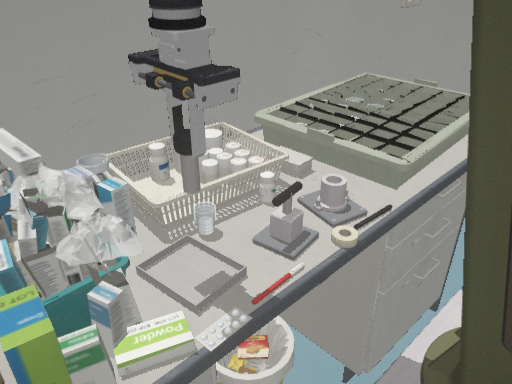

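View pics/side6.png

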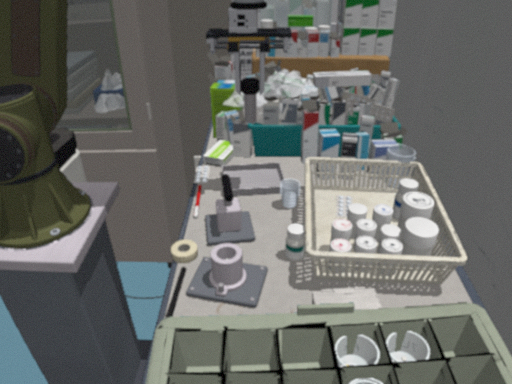

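View pics/wrist6.png

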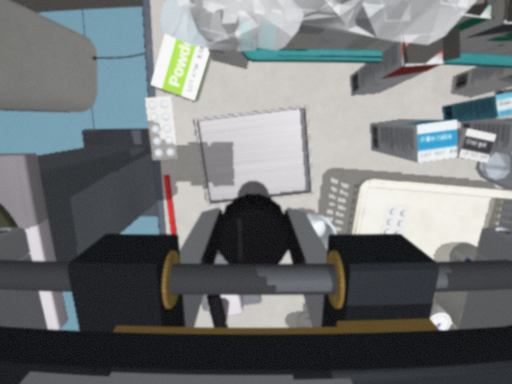

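```bash
python3 - <<'E'
from station import get_obs
import pickle;from h import *
o=get_obs();_,c=pickle.load(open("s1.pkl","rb"));w=wristcam(o,c)
print(onz(w,[(197,119),(303,109),(310,192),(210,201)],.02),onz(w,[(197,119),(303,109),(310,192),(210,201)],.02).mean(0))
for z in(.05,.1,.15,.2):print(z,onz(w,[(250,48),(325,20),(360,90)],z)[:,:2].tolist())
E
```

```text
[[0.42541673 0.20891401 0.02      ]
 [0.57132542 0.22148675 0.02      ]
 [0.58532806 0.10408662 0.02      ]
 [0.43891699 0.09125223 0.02      ]] [0.5052468 0.1564349 0.02     ]
0.05 [[0.4995435949534245, 0.29329284139218725], [0.5902184866320282, 0.32555785455299713], [0.6377809974533034, 0.24396548044826222]]
0.1 [[0.499980071755746, 0.2816008842244407], [0.5784264047675589, 0.3095145869064883], [0.6195745604884234, 0.23892588884736737]]
0.15 [[0.5004165485580675, 0.2699089270566941], [0.5666343229030896, 0.2934713192599795], [0.6013681235235435, 0.23388629724647256]]
0.2 [[0.500853025360389, 0.2582169698889476], [0.5548422410386202, 0.27742805161347067], [0.5831616865586634, 0.22884670564557774]]
```

Tray centre is (0.505, 0.155) and the pestle is about 15 mm off it, well inside the walls. Lowering now.

Call:
{"name": "step_arm", "arguments": {"targets": [[0, 20, 0, 0, 0, 0], [0, 35, 0, 0, 0, 0], [0, 35, 0, 0, 0, 0], [0, 30, 0, 0, 0, 0], [0, 25, 0, 0, 0, 0], [0, 16, 0, 0, 0, 0], [0, 0, 0, 0, 0, 0], [0, 0, 0, 0, 0, 0]]}}

```text
time_s: 13.9
ee_pos: [0.5043, 0.1404, 0.0806]
eef_rot: [-1.569, 0.0, -1.574]
force: [-0.3, -0.2, -1.5]
grip_width: 0.0414
```

Call:
{"name": "step_arm", "arguments": {"targets": [[0, 2, 0, 0, 0, 0], [0, 2, 0, 0, 0, 0], [0, 2, 0, 0, 0, 0], [0, 1, 0, 0, 0, 0], [0, 0, 0, 0, 0, 0]]}}

```text
time_s: 14.52
ee_pos: [0.5037, 0.1402, 0.0726]
eef_rot: [-1.571, -0.0, -1.574]
force: [-0.7, 0.2, -1.4]
grip_width: 0.0413
```

Call:
{"name": "step_arm", "arguments": {"targets": [[0, 1, 0, 0, 0, 0], [0, 1, 0, 0, 0, 0], [0, 0.5, 0, 0, 0, 0], [0, 0, 0, 0, 0, 0]]}}

```text
time_s: 15.02
ee_pos: [0.5037, 0.1402, 0.0701]
eef_rot: [-1.571, -0.0, -1.574]
force: [0.4, -0.7, -1.5]
grip_width: 0.0413
```

```bash
python3 - <<'E'
from station import get_obs,camera
import cv2
o=get_obs();print(o['ee_pos'],o['force'],o['moment'])
im=camera("scene")["pixels"][190:315,125:275,::-1];cv2.imwrite("pics/s7.png",cv2.resize(im,None,fx=4,fy=4,interpolation=2))
E
```

```text
[0.50374324 0.14023319 0.07011626] [ 0.40001577 -0.67864113 -1.47854032] [-0.09425238 -0.09729719  0.01441369]
```

View pics/s7.png

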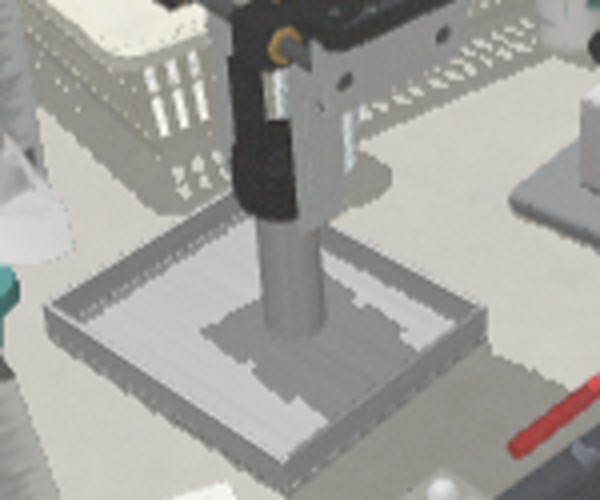

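It's nearly touching the floor, so I'll creep down until contact shows.

Call:
{"name": "step_arm", "arguments": {"targets": [[0, 0.5, 0, 0, 0, 0], [0, 0.5, 0, 0, 0, 0], [0, 0, 0, 0, 0, 0]]}}

```text
time_s: 15.45
ee_pos: [0.5038, 0.1402, 0.0694]
eef_rot: [-1.571, 0.0, -1.574]
force: [-1.3, -0.1, 3.0]
grip_width: 0.0411
```

Call:
{"name": "step_arm", "arguments": {"targets": [[0, 0.4, 0, 0, 0, 0], [0, 0, 0, 0, 0, 0]]}}

```text
time_s: 15.7
ee_pos: [0.5039, 0.1403, 0.0694]
eef_rot: [-1.57, 0.0, -1.574]
force: [-3.9, -0.8, 9.0]
grip_width: 0.0413
```

Contact is confirmed. I'll ease off slightly and release.

Call:
{"name": "step_arm", "arguments": {"targets": [[0, -0.4, 0, 0, 0, 0], [0, 0, 0, 0, 0, 0]], "squeeze": 5}}

```text
time_s: 15.95
ee_pos: [0.5039, 0.1403, 0.0693]
eef_rot: [-1.57, 0.0, -1.574]
force: [0.1, 0.3, 4.9]
grip_width: 0.0416
```

Call:
{"name": "step_arm", "arguments": {"targets": [[0, 0, 0, 0, 0, 0], [0, 0, 0, 0, 0, 0], [0, 0, 0, 0, 0, 0], [0, 0, 0, 0, 0, 0], [0, 0, 0, 0, 0, 0], [0, 0, 0, 0, 0, 0]], "gripper": 1}}

```text
time_s: 16.7
ee_pos: [0.5037, 0.1402, 0.0691]
eef_rot: [-1.571, -0.0, -1.574]
force: [0.4, 0.2, 0.3]
grip_width: 0.0939
```

```bash
python3 - <<'E'
from station import get_obs,camera
import cv2
o=get_obs();print(o['ee_pos'],o['force'],o['grip_width'])
cv2.imwrite("pics/w8.png",camera("wrist")["pixels"][:,:,::-1])
im=camera("scene")["pixels"][190:315,125:275,::-1];cv2.imwrite("pics/s8.png",cv2.resize(im,None,fx=4,fy=4,interpolation=2))
E
```

```text
[0.50372585 0.14022495 0.06913832] [0.37553596 0.16300528 0.32119756] 0.09385621930970675
```

View pics/w8.png

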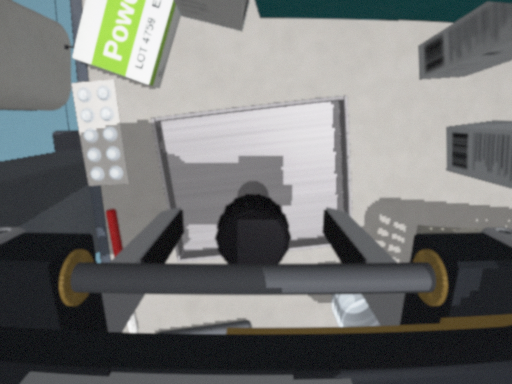

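View pics/s8.png

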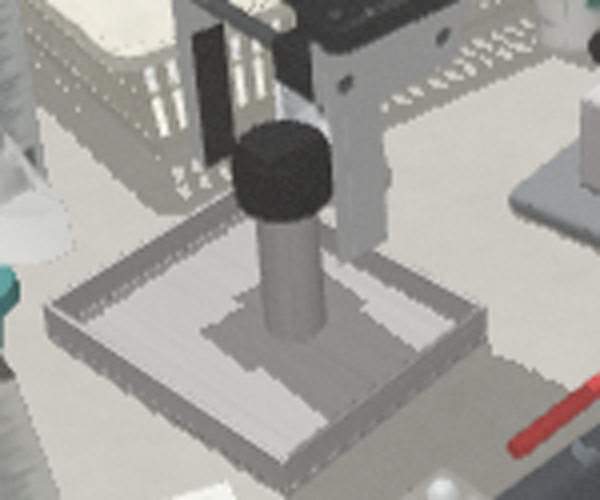

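Standing upright with the jaws open on both sides of the knob. Next I raise the gripper straight up.

Call:
{"name": "step_arm", "arguments": {"targets": [[0, -10, 0, 0, 0, 0], [0, -25, 0, 0, 0, 0], [0, -40, 0, 0, 0, 0], [0, -40, 0, 0, 0, 0], [0, -25, 0, 0, 0, 0], [0, 0, 0, 0, 0, 0], [0, 0, 0, 0, 0, 0], [0, 0, 0, 0, 0, 0]]}}

```text
time_s: 17.8
ee_pos: [0.5033, 0.1401, 0.208]
eef_rot: [-1.573, -0.0, -1.574]
force: [0.5, 0.1, -0.2]
grip_width: 0.0939
```

```bash
python3 - <<'E'
from station import get_obs,camera
import cv2
o=get_obs();print(o['ee_pos'],o['force'])
for n in("scene","side"):cv2.imwrite(f"pics/{n}9.png",camera(n)["pixels"][:,:,::-1])
E
```

```text
[0.50334465 0.14012436 0.20804154] [ 0.46608835  0.12908157 -0.19661408]
```

View pics/scene9.png

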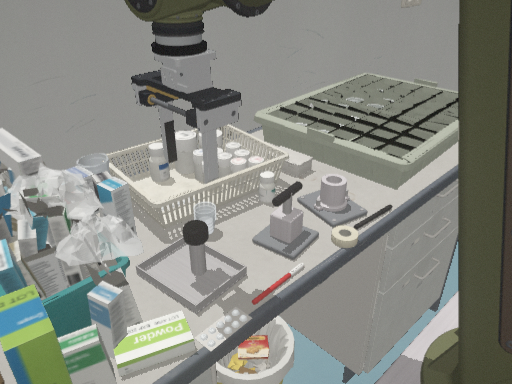

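View pics/side9.png

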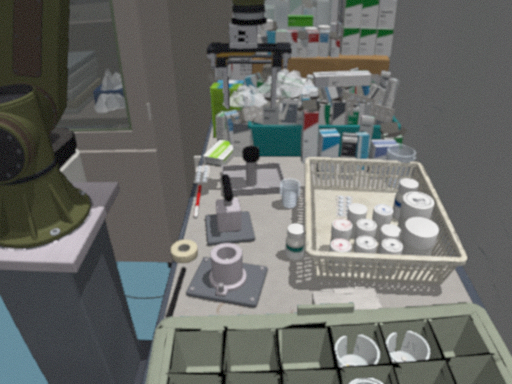

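The pestle stands upright in the tray (scene 197,255). The barrel is down on its plate (scene 334,192), and the T-crusher is where it was (scene 287,225).

```bash
python3 -c "
from station import job
print(job.hand_in())"
```

```text
the job is handed in; nothing more can be done
None
```

The pestle came loose and now stands upright on its foot in the steel tray, about 15 mm off the tray's centre. I handed the job in at about 18 s.

- **Loosening:** I gripped the knob and twisted it back and forth while pulling up about 4.3 mm per radian turned. The pull read 7 to 9 N, below the barrel's weight. After about 29 mm of rise the force fell to roughly the pestle's own weight, so I lifted it straight out.
- **Barrel:** It looked seated on its plate in every picture I checked. I judged this from the pictures and the forces, because there was no direct reading of how far it lifted.
- **Placing:** I lowered the pestle until the tray floor pushed back, up to 9 N, eased off and let go.
- **Last checks:** The last pictures showed the pestle upright, the barrel down and the T-bar crusher unmoved. The gripper was clear, with about zero force on it. No check failed. One sideways move ended 4 mm short before the grasp, and I corrected it before closing the gripper.

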